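Make up two plaster-workshop kits

ROBOT

A 7-joint arm with a two-finger parallel gripper is mounted at the origin on the work surface. World frame = base frame: x ahead of the robot, y to its left, z up, the work surface at z = 0. Lengths are in m, angles in rad, forces in N, time in s.
With the tool pointing down it reaches from about 0.425 to 0.925 m from the base axis. Payload 6.8 kg.
Tool frame: the origin (TCP) lies at the very end of the fingers, on their centre line; the grasp point (between the pads) lies 19 mm behind it; z points along the fingers, y is the line along which they close (so a half turn about z gives the same grasp; the last joint's range is limited). The gripper opens to 85 mm and grips with 20 to 120 N. Pads are 22 mm wide; open, the fingers measure 114 mm over their backs; the gripper's body (76 mm by 85 mm) begins 54 mm behind the grasp point. The pads swing forward as they close: fully open they stand 13 mm farther back than shut.
Start: joints at [-1.258, 0.477, 0.022, 1.555, -0.011, 1.109, -0.083], TCP at [0.276, 0.616, 0.231] pointing down, gripper open.
Joint ranges: [-2.96, 2.96], [-0.34, 2.1], [-1.41, 1.46], [0.24, 2.44], [-1.37, 4.51], [0.17, 1.92], [-2.96, 2.96]. Speed limits (rad/s): [2.39, 2.39, 3.14, 3.14, 3.14, 3.14, 3.14].

INTERFACE

Orientations are given as a unit quaternion [w, x, y, z].
In Python, from station import get_obs, read_camera, hand_in gives the robot as it stands.
- The arm moves only by the tool arm_command, never from a script. Its argument "commands" is one flat list of numbers, 7 for each row, row after row: the shift along the tool's x, y, z in m, then the turn, a rotation vector about the tool's x, y, z in degrees, then the opening, from 0 (shut) to 1 (fully open). In form: [tx, ty, tz, rx, ry, rz, fingers, tx, ty, tz, rx, ry, rz, fingers, ...]. A call has 1 to 8 rows; each row is the pose to reach, as a shift and turn from the pose commanded when the call began, along the tool's axes at that moment; what a row does not reach only later rows make up. A row lasts 1/10 s, in which the tool goes at most 50 mm and 8.59 degrees, less where a joint would pass 70% of its speed; a pose out of reach is approached as far as the arm can. A call with a gripper value outside its range is refused whole. The fingers move at their own pace and stop on an object; "force" is the grip in N (left out, the last holds). Time passes only in rows, so rows that repeat a pose let the fingers close. It gives the time, the measured TCP pose, the force, the opening and the grip force at its end, in the units of the state.
- get_obs(): the state, without advancing time (a new reading comes with each control period).
- read_camera(name): name is "side" or "top"; returns a dict with "img" (400x640x3 uint8, red, green, blue), "camera_matrix" (3x3 intrinsics, pixels), "pose" (4x4, takes a point from camera to world coordinates). Camera axes: x right, y down, z forward; pixel columns grow to the right and rows downward; lengths in m; the calibration is good to about 2 mm. A picture is of the moment at which its call begins. There is no depth.
- hand_in(): hands the job in; it is judged then, once.
The state is a dict: "t": time; "q": joint angles; "joint_vel": joint speeds; "joint_torque": joint torques, N m; "eef_pos": TCP position; "tool_rot": TCP orientation; "contact_force": force on the tool from outside, world axes, zero at the start; "torque": the same for the moment, N m; "gripper_width": opening from 0.0 (shut) to 1.0 (fully open); "grasp_force": force on a finger pad.
Only numpy, scipy, OpenCV 4.12 (cv2) and the standard library are available. Lean on these libraries where they do the work, as an engineer would, in place of code of your own. Each camera call takes 0.05 s, during which the arm holds its last target. There are 200 camera calls.

TASK

Make up the two kits for the plaster class: in the green tray the red pigment jar, the round plaster casting and the amber bottle, in the grey tray the blue pigment jar and the square plaster casting. Stand each thing upright and wholly on its own mark in the tray (jar on the white disc, casting on the black square, bottle on the cork disc), the square casting with its sides in line with its black square. The yellow jar, the white cup and the tin stay where they are on the table, undisturbed, and the grey tray's cork disc stays empty.

Things in the scene. Friction and masses are not known exactly. Their poses are not given: they have to be found in the camera images.
- red_jar_mid (a point): Pigment jar with a red lid and a red band round its white body, upright round cylinder 44 mm in diameter, 58 mm high. Point: its centre, half-way up (29 mm above its underside). z is up. Loose, about 90 g.
- blue_jar_mid (a point): Pigment jar with a blue lid and a blue band round its white body, upright round cylinder 44 mm in diameter, 58 mm high. Point: its centre, half-way up (29 mm above its underside). z is up. Loose, about 90 g.
- yellow_jar_mid (a point): Pigment jar with a yellow lid and a yellow band round its white body, upright round cylinder 44 mm in diameter, 58 mm high. Point: its centre, half-way up (29 mm above its underside). z is up. Loose, about 90 g. Not part of a kit: leave it.
- round_casting_mid (a point): Round white plaster candle holder, a cylinder 50 mm in diameter and 50 mm high with a slight waist to look at (grasp it as a plain 50 mm cylinder) and a candle hole 26 mm wide in its top. Point: its centre, 25 mm above its underside. z is up. Loose, about 120 g.
- square_casting_mid (a point): Square white plaster pot, 46 mm by 46 mm (sides along its x and y axes), 50 mm high, open at the top, walls 8 mm. Point: its centre, 25 mm above its underside. z is up. Loose, about 110 g, at any yaw.
- bottle_mid (a point): Amber bottle: round body 36 mm in diameter up to 58 mm, then a shoulder and a black cap 20 mm in diameter, 85 mm high in all. Point: on its axis, half-way up, 42.5 mm above its underside. z is up. Loose, about 80 g.
- white_cup_mid (a point): Empty white plastic cup, 64 mm in diameter at the rim, 55 mm high. Point: its centre, half-way up. Loose; not part of a kit, leave it.
- tin_mid (a point): Bare metal tin, 66 mm in diameter, 40 mm high. Point: its centre, half-way up. Loose; not part of a kit, leave it. (All that stands among the stock and trays is listed; other equipment, up to 200 mm high, stands more than 0.76 m ahead or more than 0.45 m to the left or right.)
- green_tray: Green kit tray, fixed, 260 (x) by 100 mm (y), left or right of the stock, either way round. Origin: centre of its underside, on the table. Floor 4 mm thick, 4 mm wide lip only 6 mm high, no walls inside. Flat marks on the floor, all at y = 0: white disc, 68 mm across, at x = -85 mm (jar); black square, 74 mm, sides along x and y, at x = 0 (casting); brown cork disc, 60 mm across, at x = +85 mm (bottle).
- grey_tray: Grey kit tray, fixed, 260 (x) by 100 mm (y), left or right of the stock, either way round. Origin: centre of its underside, on the table. Floor 4 mm thick, 4 mm wide lip only 6 mm high, no walls inside. Flat marks on the floor, all at y = 0: white disc, 68 mm across, at x = -85 mm (jar); black square, 74 mm, sides along x and y, at x = 0 (casting); brown cork disc, 60 mm across, at x = +85 mm (bottle; stays empty here).
Things that resemble listed ones, but are neither listed nor needed, are in the scene too. There is more than one size of the part that bears red_jar_mid; the job needs the middle-sized.

How it is judged:
By the outcome, as a careful person would: the job done as asked, in the order asked, and still so for the second after the job is handed in, with the robot touching nothing.
It also fails if it takes over 128 s, if anything falls off the work surface, if the arm or the gripper's body presses on something with over 40 N, if the wrist force passes 120 N, or if a joint passes its speed limit or range.

## Working session

There is one attempt and no reset: what is moved stays moved. The work goes in short steps, Python scripts to look and compute and a tool call to move; the robot and the scene stay as the last step left them, time stands still between calls to the robot, and variables do not carry over. Pictures are saved under pics/ and viewed, at most 14 in all, crops included, and the job is handed in when it is done.

Besides the shell and the picture viewer there is one more tool, called after "Request:" as name(argument=value, ...) on one line, values as JSON. arm_command: Moves the arm, as the interface text tells. Its arguments: {"type":"object","properties":{"commands":{"type":"array","items":{"type":"number"}},"force":{"type":"number"}},"required":["commands"]}

```bash
mkdir -p pics; ls
python3 - <<'E'
from station import *
import cv2,numpy as np
o=get_obs();print(o['t'],o['q'],o['eef_pos'],o['tool_rot'],o['gripper_width'])
for n in("top","side"):
    c=read_camera(n);cv2.imwrite(f"pics/{n}0.png",c["img"][:,:,::-1]);print(n,c["camera_matrix"].tolist(),np.round(c["pose"],4).tolist())
E
```

```text
pics
0.0 [-1.25804605  0.47780541  0.02235979  1.55644889 -0.01154977  1.10928166
 -0.08311418] [0.27553394 0.61556039 0.2303236 ] [-1.40502288e-04  2.08891520e-01  9.77938397e-01 -8.96830180e-04] 1.0011034901033178
top [[474.84066968762403, 0.0, 316.8558725846694], [0.0, 474.84066968762403, 204.27673745319586], [0.0, 0.0, 1.0]] [[0.05, -0.9776, 0.2046, 0.3064], [-0.9987, -0.048, 0.0147, -0.0014], [-0.0046, -0.205, -0.9787, 1.1362], [0.0, 0.0, 0.0, 1.0]]
side [[424.6325352688268, 0.0, 325.01272850902546], [0.0, 424.6325352688268, 198.6166174615146], [0.0, 0.0, 1.0]] [[0.9961, -0.0682, 0.0552, 0.4574], [-0.0869, -0.6793, 0.7287, -0.7274], [-0.0123, -0.7307, -0.6826, 0.7285], [0.0, 0.0, 0.0, 1.0]]
```

View pics/top0.png

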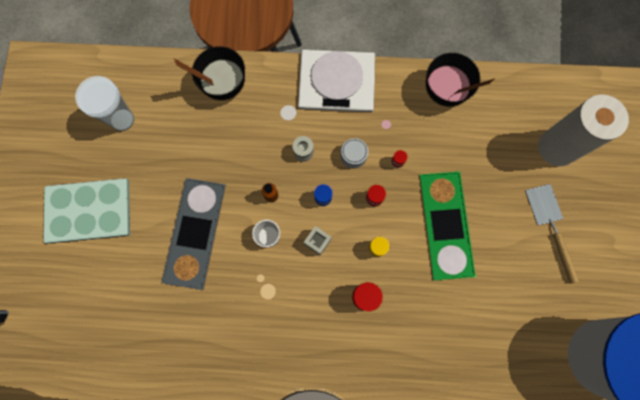

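View pics/side0.png

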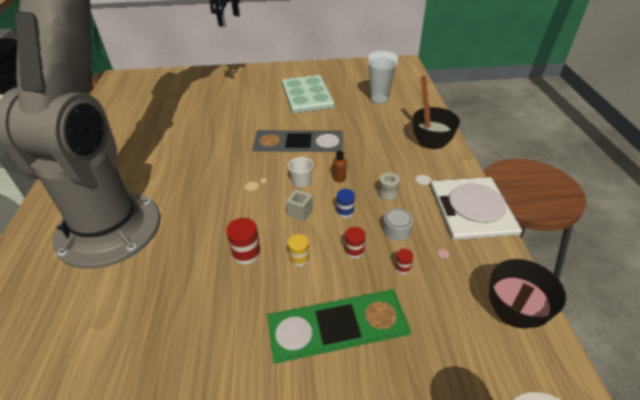

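The top view shows the green tray at (446,225) and the grey tray at (194,233). The stock is the bottle (269,192), blue jar (323,195), round casting (302,147), square casting (317,240), tin (354,152), cup (266,234) and yellow jar (380,246).

Three things could pass for the red jar: small (400,158), middle (376,195) and large (368,297). I choose the middle one and check it in a crop.

```bash
cat > h.py <<'E'
from station import *
import cv2,numpy as np
def w(c,u,v,z):
    d=c["pose"][:3,:3]@np.linalg.inv(c["camera_matrix"])@np.array([u,v,1.]);o=c["pose"][:3,3]
    return (o+d*(z-o[2])/d[2])[:2]
def px(c,p):
    q=np.linalg.inv(c["pose"])@np.append(p,1.);k=c["camera_matrix"]@q[:3];return k[:2]/k[2]
def crop(c,x0,y0,x1,y1,s,name):
    cv2.imwrite(name,cv2.resize(c["img"][y0:y1,x0:x1,::-1],None,fx=s,fy=s,interpolation=cv2.INTER_CUBIC))
def blobs(c,name,mask,z,amin=40,box=(150,100,500,320)):
    m=np.zeros_like(mask,np.uint8);x0,y0,x1,y1=box;m[y0:y1,x0:x1]=mask[y0:y1,x0:x1]
    n,_,s,ce=cv2.connectedComponentsWithStats(m)
    for i in range(1,n):
        if s[i,4]>=amin: print(name,s[i].tolist(),np.round(ce[i],1),"world",np.round(w(c,*ce[i],z),4))
E
python3 - <<'E'
from h import *
c=read_camera("top");hsv=cv2.cvtColor(c["img"],cv2.COLOR_RGB2HSV);H,S,V=cv2.split(hsv)
blobs(c,"red",((H<6)|(H>172))&(S>180)&(V>110),.058)
blobs(c,"blue",(H>100)&(H<130)&(S>150),.058)
blobs(c,"yel",(H>20)&(H<32)&(S>200)&(V>150),.058)
blobs(c,"green",(H>50)&(H<75)&(S>120),.006,300)
blobs(c,"black",(V<50),.004,100)
blobs(c,"white",(S<40)&(V>140),.004,100)
crop(c,240,125,440,275,4,"pics/c1.png")
E
```

```text
red [394, 151, 13, 13, 130] [400.  156.6] world [ 0.6566 -0.1761]
red [368, 185, 18, 18, 248] [376.4 193.5] world [ 0.5642 -0.1224]
red [354, 283, 28, 28, 629] [367.6 296.5] world [ 0.3276 -0.1086]
blue [314, 185, 18, 20, 267] [322.7 194.1] world [0.5565 0.0025]
yel [371, 237, 18, 19, 271] [379.5 245.9] world [ 0.4421 -0.1324]
green [420, 172, 56, 108, 2346] [446.1 223.6] world [ 0.5105 -0.2977]
black [324, 100, 25, 6, 141] [336.4 102.4] world [ 0.8107 -0.0209]
black [433, 100, 32, 7, 123] [447.1 102.7] world [ 0.8234 -0.3025]
black [431, 209, 32, 31, 818] [446.7 224.3] world [ 0.5092 -0.2995]
black [177, 216, 35, 34, 894] [193.8 232.3] world [0.4595 0.3084]
white [299, 100, 75, 10, 453] [338.9 104.3] world [ 0.8057 -0.0274]
white [281, 106, 15, 14, 161] [288.  112.4] world [0.7775 0.1009]
white [293, 137, 19, 19, 214] [302.1 146.3] world [0.6893 0.0598]
white [344, 139, 24, 22, 408] [354.9 150.1] world [ 0.6855 -0.0723]
white [188, 185, 28, 27, 597] [201.3 198.3] world [0.5441 0.2986]
white [252, 220, 27, 27, 297] [261.9 235.8] world [0.4593 0.1436]
white [305, 228, 25, 24, 183] [316.9 240.3] world [0.4548 0.0111]
white [438, 246, 29, 28, 640] [451.6 259.5] world [ 0.4248 -0.3108]
```

View pics/c1.png

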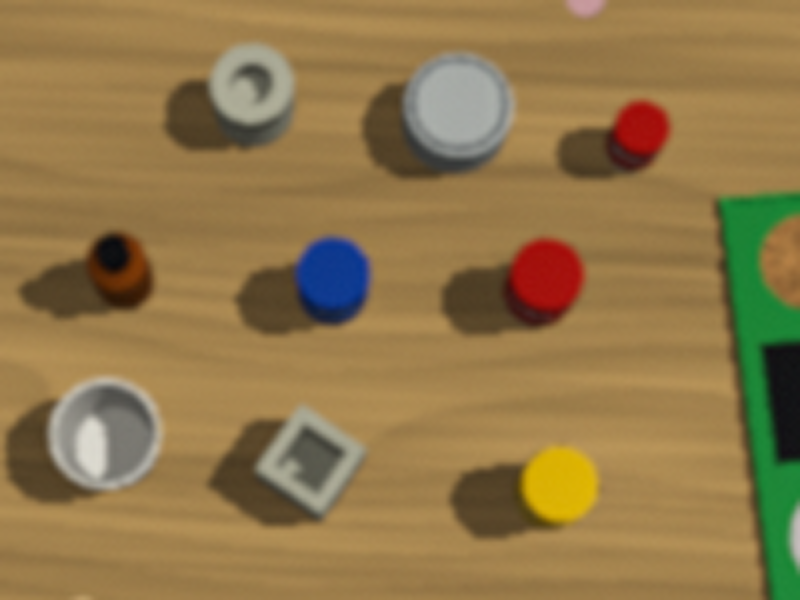

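The crop shows three red lids, with the middle-sized jar at crop (546,276). The square's top corners are at (305,405), (365,455), (322,520) and (255,467). The bottle cap is at (113,252) and the round casting's top at (252,85).

```bash
cat >> h.py <<'E'
def go(x,y,z,yaw):
    "print shift and turn in tool axes from the present pose to world TCP x,y,z with tool y along yaw (deg, mod 180)"
    from scipy.spatial.transform import Rotation as R
    o=get_obs();q=o["tool_rot"];A=R.from_quat([q[1],q[2],q[3],q[0]])
    p=o["eef_pos"]; ty=A.as_matrix()[:,1];cur=np.degrees(np.arctan2(ty[1],ty[0]))
    d=(yaw-cur+90)%180-90; a=np.radians(cur+d)
    Y=np.array([np.cos(a),np.sin(a),0]);Z=np.array([0,0,-1.]);B=np.column_stack([np.cross(Y,Z),Y,Z])
    sh=A.inv().apply(np.array([x,y,z])-p);rv=np.degrees((A.inv()*R.from_matrix(B)).as_rotvec())
    print("t%.1f pos"%o["t"],np.round(p,4),"cur",round(cur,1),"w",round(float(o["gripper_width"]),3),"SHIFT",np.round(sh,4),"ROT",np.round(rv,1),"q7",round(o["q"][6],2))
E
python3 - <<'E'
from h import *
c=read_camera("top")
f=lambda u,v:(240+u/4-.4,125+v/4-.4)
for n,u,v,z in[("red",546,276,.058),("blue",333,275,.058),("round",252,85,.05),("bottle",113,252,.085),("tin",459,103,.04),("yel",560,485,.058),("cup",105,433,.055)]: print(n,np.round(w(c,*f(u,v),z),4))
P=np.array([w(c,*f(*p),.05) for p in[(305,405),(365,455),(322,520),(255,467)]]);print("sq",P.mean(0).round(4),[round(float(np.degrees(np.arctan2(*(P[(i+1)%4]-P[i])[::-1])))%90,1) for i in range(4)],[np.linalg.norm(P[(i+1)%4]-P[i]).round(4) for i in range(4)])
hsv=cv2.cvtColor(c["img"],cv2.COLOR_RGB2HSV);H,S,V=cv2.split(hsv)
for n,wh,bk in(("grey",(201.3,198.3),(193.8,232.3)),("green",(451.6,259.5),(446.7,224.3))):
    a,b=w(c,*wh,.004),w(c,*bk,.004);d=b-a
    m=((V<55)*255).astype(np.uint8);m2=np.zeros_like(m);x,y=map(int,bk);m2[y-22:y+22,x-22:x+22]=m[y-22:y+22,x-22:x+22]
    r=cv2.minAreaRect(cv2.findNonZero(m2));bp=cv2.boxPoints(r);Q=np.array([w(c,*p,.004) for p in bp])
    e=[np.degrees(np.arctan2(*(Q[i+1]-Q[i])[::-1]))%90 for i in range(3)]
    print(n,"jar",a.round(4),"cast",b.round(4),"bot",(b+d/np.linalg.norm(d)*.085).round(4),"len",np.linalg.norm(d).round(4),"yaw",np.degrees(np.arctan2(d[1],d[0])).round(1),"sqyaw",np.round(e,1))
go(.564,-.122,.15,85)
E
```

```text
red [ 0.5639 -0.1218]
blue [0.5584 0.0022]
round [0.6748 0.0563]
bottle [0.5594 0.1279]
tin [ 0.6728 -0.0687]
yel [ 0.4421 -0.1327]
cup [0.4596 0.1286]
sq [0.4496 0.0092] [52.7, 59.3, 54.5, 54.3] [np.float64(0.0452), np.float64(0.0449), np.float64(0.0491), np.float64(0.0461)]
grey jar [0.5441 0.2986] cast [0.4596 0.3083] bot [0.3751 0.318 ] len 0.085 yaw 173.5 sqyaw [85.  81.5 84.2]
green jar [ 0.4249 -0.3107] cast [ 0.5091 -0.2996] bot [ 0.5934 -0.2885] len 0.085 yaw 7.5 sqyaw [7.7 4.  7.6]
t0.2 pos [0.2756 0.6158 0.2307] cur 65.9 w 1.002 SHIFT [-0.5646 -0.5556  0.0814] ROT [ -0.1  -0.  -19.1] q7 -0.08
```

Request:
arm_command(commands=[-0.565, -0.556, 0.08, 0, 0, -31.6, 1, -0.565, -0.556, 0.08, 0, 0, -31.6, 1, -0.565, -0.556, 0.08, 0, 0, -31.6, 1, -0.565, -0.556, 0.08, 0, 0, -31.6, 1, -0.565, -0.556, 0.08, 0, 0, -31.6, 1, -0.565, -0.556, 0.08, 0, 0, -31.6, 1, -0.565, -0.556, 0.08, 0, 0, -31.6, 1, -0.565, -0.556, 0.08, 0, 0, -31.6, 1], force=40)

```text
t: 1.0
eef_pos: [0.421, 0.2435, 0.1911]
tool_rot: [0.0, -0.065, 0.998, 0.0]
contact_force: [0.1, 0.8, -0.2]
gripper_width: 1.004
grasp_force: 0.0
```

```bash
python3 -c "
from h import *
go(.564,-.122,.15,97.5)"
```

```text
t1.0 pos [0.421  0.2435 0.1911] cur 97.5 w 1.004 SHIFT [-0.0941 -0.381   0.041 ] ROT [ 0.  0. -0.] q7 1.06
```

Request:
arm_command(commands=[-0.094, -0.381, 0.04, 0, 0, 0, 1, -0.094, -0.381, 0.04, 0, 0, 0, 1, -0.094, -0.381, 0.04, 0, 0, 0, 1, -0.094, -0.381, 0.04, 0, 0, 0, 1, -0.094, -0.381, 0.04, 0, 0, 0, 1, -0.094, -0.381, 0.04, 0, 0, 0, 1, -0.094, -0.381, 0.04, 0, 0, 0, 1, -0.094, -0.381, 0.04, 0, 0, 0, 1])

```text
t: 1.8
eef_pos: [0.5639, -0.1227, 0.1509]
tool_rot: [0.0, -0.065, 0.998, -0.0]
contact_force: [1.0, 0.5, -0.1]
gripper_width: 1.004
grasp_force: 0.0
```

```bash
python3 -c "
from h import *
go(.564,-.122,.15,97.5);go(.564,-.122,.018,97.5)"
```

```text
t1.8 pos [ 0.5639 -0.1227  0.1509] cur 97.4 w 1.004 SHIFT [-0.0002  0.0007  0.0009] ROT [-0.   0.  -0.1] q7 1.91
t1.8 pos [ 0.5639 -0.1227  0.1509] cur 97.4 w 1.004 SHIFT [-0.0002  0.0007  0.1329] ROT [-0.   0.  -0.1] q7 1.91
```

Request:
arm_command(commands=[0, 0.001, 0.05, 0, 0, 0, 1, 0, 0.001, 0.09, 0, 0, 0, 1, 0, 0.001, 0.11, 0, 0, 0, 1, 0, 0.001, 0.133, 0, 0, 0, 1, 0, 0.001, 0.133, 0, 0, 0, 1, 0, 0.001, 0.133, 0, 0, 0, 1])

```text
t: 2.4
eef_pos: [0.5633, -0.1191, 0.0183]
tool_rot: [-0.0, -0.065, 0.998, 0.0]
contact_force: [0.6, -0.5, 0.3]
gripper_width: 0.997
grasp_force: 0.0
```

```bash
python3 -c "
from h import *
go(.564,-.122,.018,97.5)
c=read_camera('side');d=read_camera('top')
a=cv2.resize(c['img'][180:330,250:450],None,fx=3,fy=3);b=cv2.resize(d['img'][140:240,300:480],None,fx=3,fy=3)
cv2.imwrite('pics/a1.png',a[:,:,::-1])"
```

```text
t2.4 pos [ 0.5633 -0.1191  0.0183] cur 97.5 w 0.997 SHIFT [-0.0003 -0.003   0.0003] ROT [ 0. -0. -0.] q7 1.96
```

View pics/a1.png

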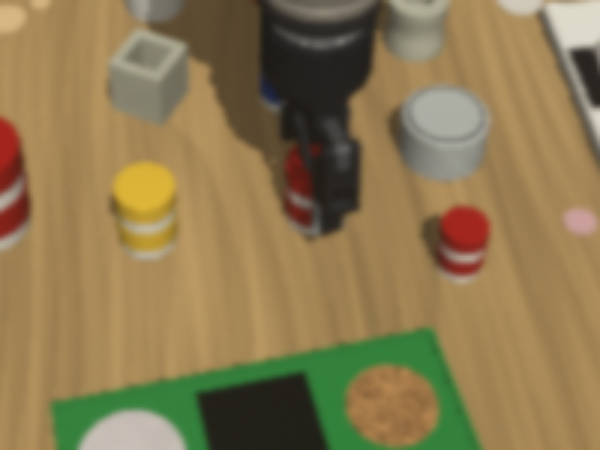

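The side crop shows the fingers astride the middle red jar, with the lid at about (315,160) and the near finger at about (335,200). I'll check the side-camera projections for consistency.

```bash
python3 -c "
from h import *
c=read_camera('side')
for n,p in dict(red=(.5639,-.1218,.058),blue=(.5584,.0022,.058),rnd=(.6748,.0563,.05),bot=(.5594,.1279,.085),sq=(.4496,.0092,.05),yel=(.4421,-.1327,.058),ftip=(.569,-.166,.02)).items(): print(n,px(c,p).round(1))
i=cv2.imread('pics/side0.png');H,S,V=cv2.split(cv2.cvtColor(i,cv2.COLOR_BGR2HSV))
blobs(c,'red',((H<6)|(H>172))&(S>180)&(V>110),.058);blobs(c,'blue',(H>100)&(H<130)&(S>150),.058);blobs(c,'yel',(H>20)&(H<32)&(S>200)&(V>150),.058)
go(.564,-.122,.018,97.5)"
```

```text
red [354. 232.]
blue [344.4 193.2]
rnd [388.7 177.7]
bot [339.  151.8]
sq [298.1 196.9]
yel [297.  240.1]
ftip [358.6 259.4]
red [227, 218, 29, 28, 628] [241.2 231.4] world [ 0.3238 -0.0961]
red [345, 227, 20, 18, 269] [355.  235.7] world [ 0.5648 -0.1322]
red [234, 248, 22, 12, 126] [245.2 254.7] world [ 0.3356 -0.1618]
red [397, 249, 16, 15, 168] [404.6 255.9] world [ 0.6565 -0.1961]
red [350, 250, 13, 5, 40] [355.4 252. ] world [ 0.5593 -0.1765]
blue [338, 190, 15, 15, 177] [345.2 196.6] world [ 0.5588 -0.0097]
t2.5 pos [ 0.5645 -0.1192  0.0196] cur 97.5 w 0.997 SHIFT [ 0.0008 -0.0027  0.0016] ROT [-0.   0.1 -0. ] q7 1.96
```

Request:
arm_command(commands=[0, -0.002, 0, 0, 0, 0, 0, 0, -0.002, 0, 0, 0, 0, 0, 0, -0.002, 0, 0, 0, 0, 0, 0, -0.002, 0, 0, 0, 0, 0, 0, -0.002, 0, 0, 0, 0, 0, 0, -0.002, 0, 0, 0, 0, 0, 0, -0.002, 0, 0, 0, 0, 0, 0, -0.002, 0, 0, 0, 0, 0], force=40)

```text
t: 3.35
eef_pos: [0.564, -0.1213, 0.0188]
tool_rot: [0.0, -0.065, 0.998, -0.0]
contact_force: [-0.9, -0.7, 6.0]
gripper_width: 0.503
grasp_force: 40.2
```

```bash
python3 -c "
from h import *
print(get_obs()['grasp_force'],get_obs()['contact_force'])
go(.564,-.122,.14,97.5);go(.425,-.311,.14,97.5)"
```

```text
40.24144470691681 [-0.88993352 -0.65445563  5.95779518]
t3.4 pos [ 0.564  -0.1213  0.0188] cur 97.5 w 0.503 SHIFT [-0.     -0.0007 -0.1212] ROT [-0.   0.1 -0. ] q7 1.96
t3.4 pos [ 0.564  -0.1213  0.0188] cur 97.5 w 0.503 SHIFT [ 0.1624 -0.17   -0.1213] ROT [-0.   0.1 -0. ] q7 1.96
```

Request:
arm_command(commands=[0, 0, -0.04, 0, 0, 0, 0, 0, 0, -0.08, 0, 0, 0, 0, 0, 0, -0.12, 0, 0, 0, 0, 0.04, -0.043, -0.12, 0, 0, 0, 0, 0.08, -0.085, -0.12, 0, 0, 0, 0, 0.12, -0.127, -0.12, 0, 0, 0, 0, 0.162, -0.17, -0.12, 0, 0, 0, 0, 0.162, -0.17, -0.12, 0, 0, 0, 0])

```text
t: 4.15
eef_pos: [0.4221, -0.3133, 0.1382]
tool_rot: [-0.0, -0.064, 0.998, -0.0]
contact_force: [-1.1, 0.6, -1.8]
gripper_width: 0.505
grasp_force: 41.3
```

```bash
python3 -c "
from h import *
go(.425,-.311,.024,97.5)"
```

```text
t4.2 pos [ 0.4221 -0.3133  0.1382] cur 97.3 w 0.505 SHIFT [-0.0033  0.002   0.1142] ROT [-0.  -0.1 -0.2] q7 2.35
```

Request:
arm_command(commands=[0, 0, 0.03, 0, 0, 0, 0, 0, 0, 0.06, 0, 0, 0, 0, 0, 0, 0.09, 0, 0, 0, 0, 0, 0, 0.105, 0, 0, 0, 0, 0, 0, 0.114, 0, 0, 0, 0, 0, 0, 0.114, 0, 0, 0, 0, 0, 0, 0.114, 0, 0, 0, 0])

```text
t: 4.85
eef_pos: [0.4254, -0.3109, 0.0244]
tool_rot: [0.0, -0.065, 0.998, -0.0]
contact_force: [-0.8, -0.2, -1.2]
gripper_width: 0.509
grasp_force: 41.4
```

```bash
python3 -c "
from h import *
go(.425,-.311,.023,97.5)
print(get_obs()['contact_force'])"
```

```text
t4.8 pos [ 0.4254 -0.3109  0.0244] cur 97.5 w 0.509 SHIFT [ 0.0004 -0.0001  0.0014] ROT [-0.  0. -0.] q7 2.41
[-0.81515817 -0.15487242 -1.16624738]
```

Request:
arm_command(commands=[0, 0, 0.0015, 0, 0, 0, 0, 0, 0, 0.0015, 0, 0, 0, 0.7, 0, 0, 0.0015, 0, 0, 0, 1, 0, 0, 0.0015, 0, 0, 0, 1, 0, 0, 0.0015, 0, 0, 0, 1, 0, 0, 0.0015, 0, 0, 0, 1, 0, 0, -0.03, 0, 0, 0, 1, 0, 0, -0.07, 0, 0, 0, 1])

```text
t: 5.65
eef_pos: [0.4237, -0.3099, 0.0934]
tool_rot: [-0.002, -0.065, 0.998, 0.001]
contact_force: [1.8, -0.3, -0.7]
gripper_width: 0.999
grasp_force: 0.0
```

```bash
python3 -c "
from h import *
go(.675,.0563,.15,97.5)
go(.675,.0563,.15,85)"
```

```text
t5.7 pos [ 0.4237 -0.3099  0.0934] cur 97.5 w 0.999 SHIFT [-0.2966  0.3304 -0.0569] ROT [ 0.1 -0.2 -0. ] q7 2.37
t5.7 pos [ 0.4237 -0.3099  0.0934] cur 97.5 w 0.999 SHIFT [-0.2966  0.3304 -0.0569] ROT [ 0.1 -0.2 12.5] q7 2.37
```

Request:
arm_command(commands=[0, 0, -0.05, 0, 0, 0, 1, -0.033, 0.037, -0.057, 0, 0, 0, 1, -0.066, 0.074, -0.057, 0, 0, 0, 1, -0.1, 0.11, -0.057, 0, 0, 0, 1, -0.133, 0.147, -0.057, 0, 0, 0, 1, -0.166, 0.184, -0.057, 0, 0, 0, 1, -0.2, 0.22, -0.057, 0, 0, 0, 1, -0.233, 0.258, -0.057, 0, 0, 0, 1])

```text
t: 6.45
eef_pos: [0.6233, -0.0232, 0.1512]
tool_rot: [0.0, -0.065, 0.998, -0.0]
contact_force: [1.1, -1.7, -0.9]
gripper_width: 1.0
grasp_force: 0.0
```

```bash
python3 -c "
from h import *
go(.675,.0563,.15,97.5)"
```

```text
t6.5 pos [ 0.6233 -0.0232  0.1512] cur 97.5 w 1.0 SHIFT [-0.0616  0.0721  0.0012] ROT [-0.  0. -0.] q7 1.74
```

Request:
arm_command(commands=[-0.03, 0.036, 0, 0, 0, 0, 1, -0.062, 0.073, 0.001, 0, 0, 0, 1, -0.062, 0.073, 0.001, 0, 0, 0, 1, -0.062, 0.073, 0.04, 0, 0, 0, 1, -0.062, 0.073, 0.08, 0, 0, 0, 1, -0.062, 0.073, 0.115, 0, 0, 0, 1, -0.062, 0.073, 0.137, 0, 0, 0, 1, -0.062, 0.073, 0.137, 0, 0, 0, 1])

```text
t: 7.25
eef_pos: [0.6711, 0.0552, 0.0103]
tool_rot: [-0.004, -0.065, 0.998, -0.0]
contact_force: [-1.1, -0.1, 0.0]
gripper_width: 0.997
grasp_force: 0.0
```

```bash
python3 -c "
from h import *
go(.675,.0563,.014,97.5);print(get_obs()['contact_force'])
c=read_camera('side');cv2.imwrite('pics/a2.png',cv2.resize(c['img'][100:350,240:490],None,fx=2.4,fy=2.4)[:,:,::-1])"
```

```text
t7.2 pos [0.6711 0.0552 0.0103] cur 97.5 w 0.997 SHIFT [-0.004   0.0005 -0.0037] ROT [-0.  -0.4 -0. ] q7 1.65
[-1.07571576 -0.08299791  0.01952165]
```

View pics/a2.png

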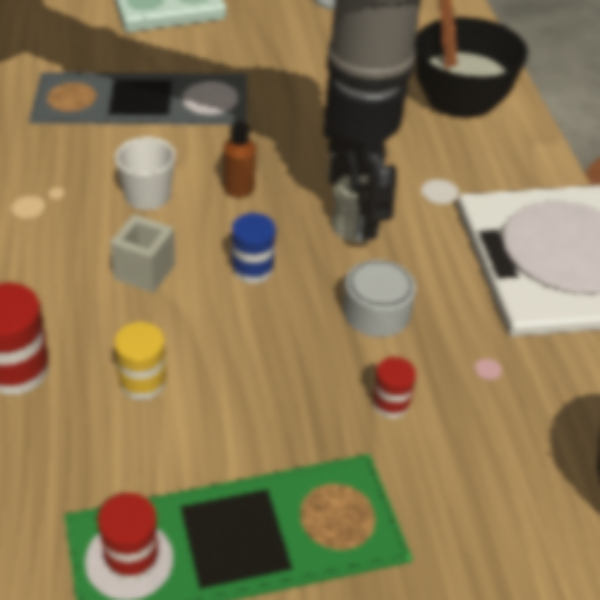

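The crop shows the red jar on the white disc of the green tray at (128,545), and the fingers astride the round casting at about (358,210). Closing.

Request:
arm_command(commands=[0, 0, 0, 0, 0, 0, 1, 0, 0, 0, 0, 0, 0, 0, 0, 0, 0, 0, 0, 0, 0, 0, 0, 0, 0, 0, 0, 0, 0, 0, 0, 0, 0, 0, 0, 0, 0, 0, 0, 0, 0, 0, 0, 0, 0, 0, 0, 0, 0, 0, 0, 0, 0, 0, 0, 0])

```text
t: 8.1
eef_pos: [0.6753, 0.0558, 0.0157]
tool_rot: [0.001, -0.065, 0.998, 0.0]
contact_force: [-1.4, -0.2, 5.3]
gripper_width: 0.573
grasp_force: 41.6
```

```bash
python3 -c "
from h import *
go(.509,-.3,.14,97.5)"
```

```text
t8.1 pos [0.6753 0.0558 0.0157] cur 97.5 w 0.573 SHIFT [ 0.2109 -0.3311 -0.1248] ROT [ 0.   0.1 -0. ] q7 1.65
```

Request:
arm_command(commands=[0, 0, -0.04, 0, 0, 0, 0, 0, 0, -0.085, 0, 0, 0, 0, 0, 0, -0.125, 0, 0, 0, 0, 0.024, -0.037, -0.125, 0, 0, 0, 0, 0.048, -0.074, -0.125, 0, 0, 0, 0, 0.072, -0.112, -0.125, 0, 0, 0, 0, 0.096, -0.15, -0.125, 0, 0, 0, 0, 0.12, -0.188, -0.125, 0, 0, 0, 0])

```text
t: 8.9
eef_pos: [0.5787, -0.1478, 0.1395]
tool_rot: [0.0, -0.065, 0.998, -0.0]
contact_force: [-0.0, -1.0, -0.9]
gripper_width: 0.576
grasp_force: 42.2
```

```bash
python3 -c "
from h import *
go(.509,-.3,.14,97.5)"
```

```text
t8.9 pos [ 0.5787 -0.1478  0.1395] cur 97.5 w 0.576 SHIFT [ 0.089  -0.1418 -0.0005] ROT [-0.  0. -0.] q7 1.96
```

Request:
arm_command(commands=[0.024, -0.038, 0, 0, 0, 0, 0, 0.048, -0.076, 0, 0, 0, 0, 0, 0.07, -0.112, 0, 0, 0, 0, 0, 0.089, -0.142, 0, 0, 0, 0, 0, 0.089, -0.142, 0, 0, 0, 0, 0, 0.089, -0.142, 0.03, 0, 0, 0, 0, 0.089, -0.142, 0.06, 0, 0, 0, 0, 0.089, -0.142, 0.09, 0, 0, 0, 0])

```text
t: 9.7
eef_pos: [0.5106, -0.2983, 0.0486]
tool_rot: [0.001, -0.065, 0.998, -0.0]
contact_force: [0.6, -0.5, -1.5]
gripper_width: 0.572
grasp_force: 42.2
```

```bash
python3 -c "
from h import *
go(.509,-.3,.021,97.5)"
```

```text
t9.7 pos [ 0.5106 -0.2983  0.0486] cur 97.5 w 0.572 SHIFT [ 0.0018 -0.0014  0.0276] ROT [-0.   0.1  0. ] q7 2.29
```

Request:
arm_command(commands=[0.001, -0.001, 0.02, 0, 0, 0, 0, 0.001, -0.001, 0.028, 0, 0, 0, 0, 0.001, -0.001, 0.028, 0, 0, 0, 0, 0.001, -0.001, 0.029, 0, 0, 0, 0])

```text
t: 10.1
eef_pos: [0.51, -0.3, 0.0209]
tool_rot: [0.001, -0.065, 0.998, -0.0]
contact_force: [0.3, -1.2, 0.3]
gripper_width: 0.572
grasp_force: 42.7
```

```bash
python3 -c "
from h import *
go(.509,-.3,.02,97.5);print(get_obs()['contact_force'])"
```

```text
t10.1 pos [ 0.51   -0.3     0.0209] cur 97.5 w 0.572 SHIFT [0.001  0.0001 0.0009] ROT [-0.   0.1  0. ] q7 2.3
[ 0.31471547 -1.16999973  0.30897248]
```

Request:
arm_command(commands=[0, 0, 0.001, 0, 0, 0, 0, 0, 0, 0.001, 0, 0, 0, 0.7, 0, 0, 0.001, 0, 0, 0, 1, 0, 0, 0.001, 0, 0, 0, 1, 0, 0, 0.001, 0, 0, 0, 1, 0, 0, 0.001, 0, 0, 0, 1, 0, 0, -0.04, 0, 0, 0, 1, 0, 0, -0.08, 0, 0, 0, 1])

```text
t: 10.9
eef_pos: [0.5082, -0.2994, 0.1]
tool_rot: [-0.002, -0.065, 0.998, 0.001]
contact_force: [1.5, 0.6, 0.8]
gripper_width: 0.999
grasp_force: 0.0
```

```bash
python3 -c "
from h import *
go(.5594,.128,.19,90)"
```

```text
t10.9 pos [ 0.5082 -0.2994  0.1   ] cur 97.5 w 0.999 SHIFT [-0.1062  0.4172 -0.0897] ROT [ 0.1 -0.2  7.5] q7 2.27
```

Request:
arm_command(commands=[0, 0, -0.045, 0, 0, 0, 1, -0.011, 0.042, -0.09, 0, 0, 0, 1, -0.022, 0.088, -0.09, 0, 0, 0, 1, -0.034, 0.135, -0.09, 0, 0, 0, 1, -0.046, 0.182, -0.09, 0, 0, 0, 1, -0.058, 0.229, -0.09, 0, 0, 0, 1, -0.07, 0.276, -0.09, 0, 0, 0, 1, -0.082, 0.323, -0.09, 0, 0, 0, 1])

```text
t: 11.7
eef_pos: [0.5483, 0.0331, 0.1904]
tool_rot: [0.0, -0.065, 0.998, 0.0]
contact_force: [0.2, 0.7, 0.8]
gripper_width: 0.999
grasp_force: 0.0
```

```bash
python3 -c "
from h import *
go(.5594,.128,.19,97.5)
c=read_camera('side');cv2.imwrite('pics/a3.png',cv2.resize(c['img'][100:350,240:490],None,fx=2.4,fy=2.4)[:,:,::-1])"
```

```text
t11.7 pos [0.5483 0.0331 0.1904] cur 97.5 w 0.999 SHIFT [-0.0234  0.0927  0.0004] ROT [ 0.  0. -0.] q7 1.58
```

View pics/a3.png

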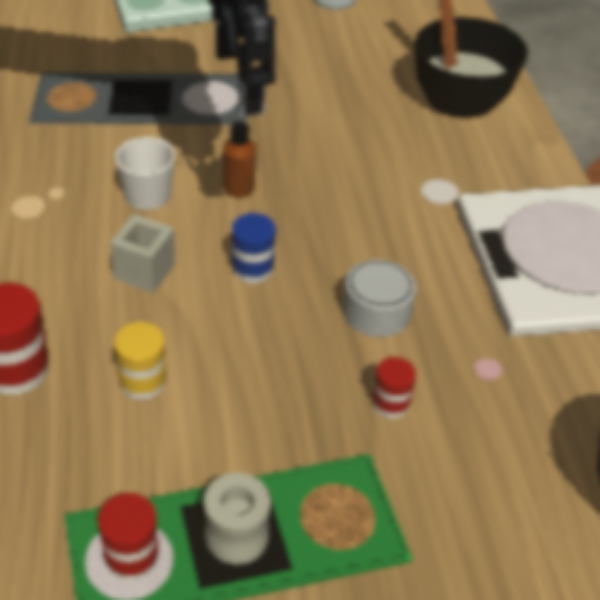

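The crop shows the red jar on its white disc and the round casting on the black square at about (238,540). The bottle at (238,160) agrees with the estimate.

Request:
arm_command(commands=[-0.012, 0.046, 0, 0, 0, 0, 1, -0.023, 0.092, 0, 0, 0, 0, 1, -0.023, 0.092, 0, 0, 0, 0, 1, -0.023, 0.092, 0, 0, 0, 0, 1, -0.023, 0.092, 0.045, 0, 0, 0, 1, -0.023, 0.092, 0.09, 0, 0, 0, 1, -0.023, 0.092, 0.135, 0, 0, 0, 1, -0.023, 0.092, 0.166, 0, 0, 0, 1])

```text
t: 12.55
eef_pos: [0.5579, 0.1225, 0.0216]
tool_rot: [-0.001, -0.064, 0.998, -0.001]
contact_force: [0.4, 1.1, 0.2]
gripper_width: 1.0
grasp_force: 0.0
```

```bash
python3 -c "
from h import *
go(.5594,.128,.024,97.5);print(get_obs()['contact_force'])"
```

```text
t12.6 pos [0.5579 0.1225 0.0216] cur 97.3 w 1.0 SHIFT [-0.0022  0.0053 -0.0024] ROT [-0.1 -0.2 -0.2] q7 1.45
[0.35509843 1.1175726  0.17548391]
```

Request:
arm_command(commands=[0, 0, 0, 0, 0, 0, 1, 0, 0, 0, 0, 0, 0, 1])

```text
t: 12.75
eef_pos: [0.5595, 0.1237, 0.0246]
tool_rot: [-0.0, -0.064, 0.998, -0.0]
contact_force: [1.2, -0.5, 1.2]
gripper_width: 0.998
grasp_force: 0.0
```

```bash
python3 -c "
from h import *
go(.5594,.128,.024,97.5)"
```

```text
t12.8 pos [0.5595 0.1237 0.0246] cur 97.4 w 0.998 SHIFT [-0.0005  0.0043  0.0006] ROT [-0.  -0.  -0.1] q7 1.45
```

Request:
arm_command(commands=[0, 0.004, 0, 0, 0, 0, 1, 0, 0.004, 0, 0, 0, 0, 0, 0, 0.004, 0, 0, 0, 0, 0, 0, 0.004, 0, 0, 0, 0, 0, 0, 0.004, 0, 0, 0, 0, 0, 0, 0.004, 0, 0, 0, 0, 0, 0, 0.004, 0, 0, 0, 0, 0, 0, 0.004, 0, 0, 0, 0, 0])

```text
t: 13.55
eef_pos: [0.5592, 0.1294, 0.025]
tool_rot: [0.0, -0.065, 0.998, 0.0]
contact_force: [-1.0, -0.1, 5.7]
gripper_width: 0.409
grasp_force: 39.4
```

```bash
python3 -c "
from h import *
go(.5934,-.2885,.16,97.5)"
```

```text
t13.6 pos [0.5592 0.1294 0.025 ] cur 97.5 w 0.409 SHIFT [ 0.0204 -0.4187 -0.1352] ROT [ 0.   0.1 -0. ] q7 1.44
```

Request:
arm_command(commands=[0, 0, -0.045, 0, 0, 0, 0, 0, 0, -0.09, 0, 0, 0, 0, 0, 0, -0.13, 0, 0, 0, 0, 0.002, -0.045, -0.135, 0, 0, 0, 0, 0.004, -0.09, -0.135, 0, 0, 0, 0, 0.006, -0.135, -0.135, 0, 0, 0, 0, 0.008, -0.18, -0.135, 0, 0, 0, 0, 0.01, -0.225, -0.135, 0, 0, 0, 0])

```text
t: 14.35
eef_pos: [0.5779, -0.0969, 0.1594]
tool_rot: [0.0, -0.065, 0.998, 0.0]
contact_force: [1.2, 0.9, -0.8]
gripper_width: 0.412
grasp_force: 40.2
```

```bash
python3 -c "
from h import *
go(.5934,-.2885,.16,97.5)"
```

```text
t14.3 pos [ 0.5779 -0.0969  0.1594] cur 97.5 w 0.412 SHIFT [ 0.0096 -0.192  -0.0007] ROT [0. 0. 0.] q7 1.85
```

Request:
arm_command(commands=[0.002, -0.045, 0, 0, 0, 0, 0, 0.004, -0.09, 0, 0, 0, 0, 0, 0.006, -0.135, 0, 0, 0, 0, 0, 0.009, -0.175, 0, 0, 0, 0, 0, 0.01, -0.192, 0, 0, 0, 0, 0, 0.01, -0.192, 0, 0, 0, 0, 0, 0.01, -0.192, 0.04, 0, 0, 0, 0, 0.01, -0.192, 0.08, 0, 0, 0, 0])

```text
t: 15.15
eef_pos: [0.5949, -0.2848, 0.0794]
tool_rot: [0.002, -0.066, 0.998, 0.0]
contact_force: [0.6, 0.5, -1.2]
gripper_width: 0.411
grasp_force: 40.2
```

```bash
python3 -c "
from h import *
go(.5934,-.2885,.03,97.5)"
```

```text
t15.2 pos [ 0.5949 -0.2848  0.0794] cur 97.6 w 0.411 SHIFT [ 0.0021 -0.0035  0.0494] ROT [0.  0.2 0.1] q7 2.18
```

Request:
arm_command(commands=[0.001, -0.002, 0.025, 0, 0, 0, 0, 0.001, -0.003, 0.042, 0, 0, 0, 0, 0.001, -0.003, 0.049, 0, 0, 0, 0, 0.001, -0.003, 0.0495, 0, 0, 0, 0, 0.001, -0.003, 0.0495, 0, 0, 0, 0])

```text
t: 15.65
eef_pos: [0.5937, -0.2895, 0.0307]
tool_rot: [0.001, -0.066, 0.998, -0.0]
contact_force: [0.2, -0.8, -0.6]
gripper_width: 0.411
grasp_force: 40.1
```

```bash
python3 -c "
from h import *
go(.5934,-.2885,.029,97.5);print(get_obs()['contact_force'])"
```

```text
t15.7 pos [ 0.5937 -0.2895  0.0307] cur 97.5 w 0.411 SHIFT [0.0002 0.0011 0.0017] ROT [-0.   0.1  0. ] q7 2.2
[ 0.2216059  -0.81411599 -0.64711612]
```

Request:
arm_command(commands=[0, 0.001, 0.0015, 0, 0, 0, 0, 0, 0.001, 0.0015, 0, 0, 0, 0.6, 0, 0.001, 0.0015, 0, 0, 0, 1, 0, 0.001, 0.0015, 0, 0, 0, 1, 0, 0.001, 0.0015, 0, 0, 0, 1, 0, 0.001, 0.0015, 0, 0, 0, 1, 0, 0.001, -0.05, 0, 0, 0, 1, 0, 0.001, -0.1, 0, 0, 0, 1])

```text
t: 16.45
eef_pos: [0.5912, -0.2883, 0.1275]
tool_rot: [-0.002, -0.065, 0.998, 0.001]
contact_force: [1.2, -0.8, -0.5]
gripper_width: 1.002
grasp_force: 0.0
```

```bash
python3 -c "
from h import *
go(.5586,.0022,.16,97.5);go(.5586,.0022,.16,83.5)"
```

```text
t16.4 pos [ 0.5912 -0.2883  0.1275] cur 97.5 w 1.002 SHIFT [-0.0054  0.2924 -0.0319] ROT [ 0.1 -0.2 -0. ] q7 2.18
t16.4 pos [ 0.5912 -0.2883  0.1275] cur 97.5 w 1.002 SHIFT [-0.0054  0.2924 -0.0319] ROT [ 0.1 -0.2 14. ] q7 2.18
```

Now the blue jar, turning to 83.5° on the way.

Request:
arm_command(commands=[0, 0.02, -0.032, 0, 0, 0, 1, -0.001, 0.065, -0.032, 0, 0, 2, 1, -0.002, 0.11, -0.032, 0, 0, 5, 1, -0.003, 0.155, -0.032, 0, 0, 8, 1, -0.004, 0.2, -0.032, 0, 0, 11, 1, -0.005, 0.245, -0.032, 0, 0, 14, 1, -0.005, 0.285, -0.032, 0, 0, 14, 1, -0.005, 0.292, -0.032, 0, 0, 14, 1])

```text
t: 17.25
eef_pos: [0.5588, 0.0077, 0.1601]
tool_rot: [-0.0, 0.053, 0.999, 0.001]
contact_force: [0.3, -0.3, 1.1]
gripper_width: 1.006
grasp_force: 0.0
```

```bash
python3 -c "
from h import *
go(.5586,.0022,.018,83.5)"
```

```text
t17.2 pos [0.5588 0.0077 0.1601] cur 84.0 w 1.006 SHIFT [-0.0005 -0.0059  0.142 ] ROT [ 0.2 -0.   0.5] q7 1.44
```

Request:
arm_command(commands=[0, -0.001, 0, 0, 0, 0, 1, 0, -0.001, 0.04, 0, 0, 0, 1, 0, -0.001, 0.08, 0, 0, 0, 1, 0, -0.001, 0.115, 0, 0, 0, 1, 0, -0.001, 0.142, 0, 0, 0, 1, 0, -0.001, 0.142, 0, 0, 0, 1, 0, -0.001, 0.142, 0, 0, 0, 1])

```text
t: 17.95
eef_pos: [0.5595, -0.0018, 0.0184]
tool_rot: [-0.0, 0.058, 0.998, -0.001]
contact_force: [0.3, 0.2, 0.4]
gripper_width: 0.998
grasp_force: 0.0
```

```bash
python3 -c "
from h import *
go(.5586,.0022,.018,83.5);print(get_obs()['contact_force'])"
```

```text
t17.9 pos [ 0.5595 -0.0018  0.0184] cur 83.3 w 0.998 SHIFT [0.0014 0.0039 0.0004] ROT [-0.1 -0.  -0.2] q7 1.5
[0.2785831  0.20639765 0.418315  ]
```

Request:
arm_command(commands=[0, 0.003, 0, 0, 0, 0, 1, 0, 0.003, 0, 0, 0, 0, 0, 0, 0.003, 0, 0, 0, 0, 0, 0, 0.003, 0, 0, 0, 0, 0, 0, 0.003, 0, 0, 0, 0, 0, 0, 0.003, 0, 0, 0, 0, 0, 0, 0.003, 0, 0, 0, 0, 0, 0, 0.003, 0, 0, 0, 0, 0])

```text
t: 18.75
eef_pos: [0.5602, 0.0033, 0.0191]
tool_rot: [0.001, 0.057, 0.998, 0.0]
contact_force: [-1.7, 0.4, 6.3]
gripper_width: 0.506
grasp_force: 40.0
```

```bash
python3 -c "
from h import *
go(.544,.2986,.16,83.5)"
```

```text
t18.8 pos [0.5602 0.0033 0.0191] cur 83.5 w 0.506 SHIFT [ 0.0494  0.2917 -0.1409] ROT [ 0.   0.1 -0. ] q7 1.49
```

Request:
arm_command(commands=[0, 0, -0.045, 0, 0, 0, 0, 0, 0, -0.09, 0, 0, 0, 0, 0, 0, -0.135, 0, 0, 0, 0, 0.008, 0.045, -0.14, 0, 0, 0, 0, 0.015, 0.09, -0.14, 0, 0, 0, 0, 0.023, 0.135, -0.14, 0, 0, 0, 0, 0.03, 0.18, -0.14, 0, 0, 0, 0, 0.038, 0.225, -0.14, 0, 0, 0, 0])

```text
t: 19.55
eef_pos: [0.547, 0.2327, 0.1585]
tool_rot: [0.0, 0.057, 0.998, 0.0]
contact_force: [1.0, -0.6, -0.9]
gripper_width: 0.507
grasp_force: 41.2
```

```bash
python3 -c "
from h import *
go(.544,.2986,.16,83.5)
c=read_camera('side');cv2.imwrite('pics/a4.png',cv2.resize(c['img'][100:350,240:490],None,fx=2.4,fy=2.4)[:,:,::-1])"
```

```text
t19.6 pos [0.547  0.2327 0.1585] cur 83.5 w 0.507 SHIFT [ 0.0104  0.0651 -0.0015] ROT [ 0.  0. -0.] q7 1.03
```

View pics/a4.png

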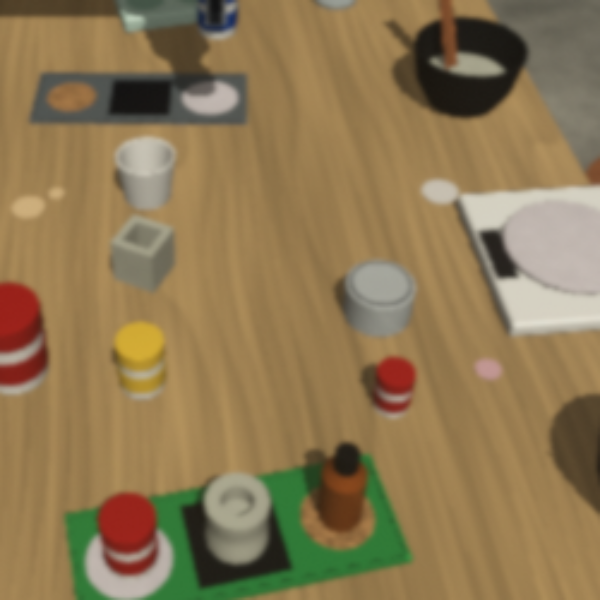

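The crop shows the green kit complete, with the bottle on the cork disc at (340,520). The blue jar is in the gripper at (215,15). Placing it.

Request:
arm_command(commands=[0.007, 0.04, 0, 0, 0, 0, 0, 0.01, 0.062, 0, 0, 0, 0, 0, 0.01, 0.065, 0, 0, 0, 0, 0, 0.01, 0.065, 0, 0, 0, 0, 0, 0.01, 0.065, 0.04, 0, 0, 0, 0, 0.01, 0.065, 0.08, 0, 0, 0, 0, 0.01, 0.065, 0.11, 0, 0, 0, 0, 0.01, 0.065, 0.12, 0, 0, 0, 0])

```text
t: 20.4
eef_pos: [0.5433, 0.2932, 0.0351]
tool_rot: [-0.002, 0.058, 0.998, -0.002]
contact_force: [-1.5, -0.7, -1.3]
gripper_width: 0.508
grasp_force: 41.2
```

```bash
python3 -c "
from h import *
go(.544,.2986,.024,83.5)"
```

```text
t20.4 pos [0.5433 0.2932 0.0351] cur 83.4 w 0.508 SHIFT [-0.0002  0.0055  0.0111] ROT [-0.3 -0.2 -0.1] q7 0.96
```

Request:
arm_command(commands=[0, 0.003, 0.006, 0, 0, 0, 0, 0, 0.003, 0.012, 0, 0, 0, 0, 0, 0.003, 0.013, 0, 0, 0, 0, 0, 0.003, 0.013, 0, 0, 0, 0])

```text
t: 20.8
eef_pos: [0.5459, 0.3, 0.0261]
tool_rot: [0.001, 0.057, 0.998, 0.0]
contact_force: [-0.3, -0.1, -0.8]
gripper_width: 0.506
grasp_force: 41.2
```

```bash
python3 -c "
from h import *
go(.544,.2986,.023,83.5);print(get_obs()['contact_force'])"
```

```text
t20.8 pos [0.5459 0.3    0.0261] cur 83.5 w 0.506 SHIFT [ 0.0017 -0.0017  0.0031] ROT [ 0.1  0.1 -0. ] q7 0.96
[-0.29131748 -0.09787595 -0.83474856]
```

Request:
arm_command(commands=[0.001, -0.001, 0.003, 0, 0, 0, 0, 0.001, -0.001, 0.003, 0, 0, 0, 0, 0.001, -0.001, 0.003, 0, 0, 0, 0.7, 0.001, -0.001, 0.003, 0, 0, 0, 1, 0.001, -0.001, 0.003, 0, 0, 0, 1, 0.001, -0.001, 0.003, 0, 0, 0, 1, 0.001, -0.001, 0.003, 0, 0, 0, 1, 0.001, -0.001, -0.035, 0, 0, 0, 1])

```text
t: 21.6
eef_pos: [0.5406, 0.297, 0.0559]
tool_rot: [-0.004, 0.057, 0.998, -0.003]
contact_force: [-0.3, 0.0, 0.4]
gripper_width: 0.998
grasp_force: 0.0
```

Run:
```python
from h import *
c=read_camera("top")
crop(c,280,200,360,280,7,"pics/sq.png")
print(get_obs()['contact_force']);go(.4496,.0092,.16,55);go(.4496,.0092,.16,145)
```

```text
[1.70576793 0.98218804 4.67822121]
t21.6 pos [0.5455 0.2995 0.0646] cur 83.5 w 0.995 SHIFT [ 0.0621 -0.2992 -0.0961] ROT [ 0.1  0.1 28.5] q7 0.95
t21.6 pos [0.5455 0.2995 0.0646] cur 83.5 w 0.995 SHIFT [ 0.0621 -0.2992 -0.0961] ROT [  0.    0.2 -61.5] q7 0.95
```

View pics/sq.png

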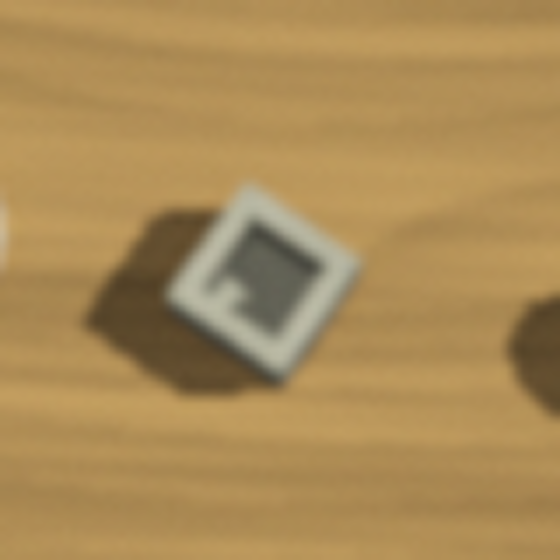

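The crop shows the square's top corners at (250,183), (360,260), (278,372) and (167,295).

Run:
```python
from h import *
c=read_camera("top")
P=np.array([w(c,280+u/7-.43,200+v/7-.43,.05) for u,v in[(250,183),(360,260),(278,372),(167,295)]])
D=[P[(i+1)%4]-P[i] for i in range(4)]
print(P.mean(0),[round(float(np.degrees(np.arctan2(d[1],d[0])))%90,1) for d in D],[np.linalg.norm(d).round(4) for d in D])
hsv=cv2.cvtColor(c["img"],cv2.COLOR_RGB2HSV)
E=hsv[175:295,155:230];m=((E[...,2]<105)&(E[...,1]<80)).astype(np.uint8)*255
cv2.imwrite("pics/m.png",m)
# tray long edge from row-wise extents of black square
g=cv2.cvtColor(c["img"],cv2.COLOR_RGB2GRAY)[210:256,170:218];_,b=cv2.threshold(g,45,255,cv2.THRESH_BINARY_INV)
k=max(cv2.findContours(b,cv2.RETR_EXTERNAL,cv2.CHAIN_APPROX_NONE)[0],key=cv2.contourArea)
q=cv2.boxPoints(cv2.minAreaRect(k))+[170,210];Q=np.array([w(c,*p,.004) for p in q])
D=[Q[(i+1)%4]-Q[i] for i in range(4)];print("blk",Q.mean(0),[round(float(np.degrees(np.arctan2(d[1],d[0])))%90,1) for d in D],[np.linalg.norm(d).round(3) for d in D])
go(*P.mean(0),.16,57)
```

```text
[0.45147797 0.00992598] [57.5, 56.6, 58.1, 56.7] [np.float64(0.0444), np.float64(0.0457), np.float64(0.0444), np.float64(0.0461)]
blk [0.45088924 0.31802391] [3.0, 89.2, 2.0, 89.3] [np.float64(0.095), np.float64(0.101), np.float64(0.095), np.float64(0.099)]
t21.7 pos [0.5467 0.3002 0.0639] cur 83.5 w 0.995 SHIFT [ 0.0611 -0.2988 -0.0976] ROT [ 0.3  0.2 26.5] q7 0.95
```

Request:
arm_command(commands=[0, 0, -0.045, 0, 0, 0, 1, 0, 0, -0.085, 0, 0, 0, 1, 0.009, -0.045, -0.098, 0, 0, 5, 1, 0.018, -0.09, -0.098, 0, 0, 10, 1, 0.027, -0.135, -0.098, 0, 0, 15, 1, 0.037, -0.18, -0.098, 0, 0, 20, 1, 0.046, -0.225, -0.098, 0, 0, 26, 1, 0.055, -0.27, -0.098, 0, 0, 26.3, 1])

```text
t: 22.5
eef_pos: [0.458, 0.0353, 0.1582]
tool_rot: [0.0, 0.284, 0.959, 0.0]
contact_force: [0.9, -0.3, -0.2]
gripper_width: 0.998
grasp_force: 0.0
```

```bash
python3 -c "
from h import *
go(.451,.0098,.16,57.2)"
```

```text
t22.5 pos [0.458  0.0353 0.1582] cur 57.0 w 0.998 SHIFT [-0.008  -0.0252 -0.0018] ROT [ 0.   0.  -0.2] q7 0.89
```

Request:
arm_command(commands=[-0.008, -0.025, 0, 0, 0, 0, 1, -0.008, -0.025, 0, 0, 0, 0, 1, -0.008, -0.025, 0.03, 0, 0, 0, 1, -0.008, -0.025, 0.07, 0, 0, 0, 1, -0.008, -0.025, 0.11, 0, 0, 0, 1, -0.008, -0.025, 0.135, 0, 0, 0, 1, -0.008, -0.025, 0.144, 0, 0, 0, 1, -0.008, -0.025, 0.144, 0, 0, 0, 1])

```text
t: 23.3
eef_pos: [0.4516, 0.0119, 0.0133]
tool_rot: [-0.001, 0.282, 0.959, -0.0]
contact_force: [-0.8, 0.1, -0.1]
gripper_width: 0.999
grasp_force: 0.0
```

Run:
```python
from h import *
print(get_obs()['contact_force']);go(.451,.0098,.015,57.2)
c=read_camera("side")
a=cv2.resize(c["img"][110:230,235:355],None,fx=5,fy=5,interpolation=cv2.INTER_CUBIC)
cv2.imwrite("pics/a5.png",a[:,:,::-1])
```

```text
[-0.82642088  0.09763104 -0.05351894]
t23.3 pos [0.4516 0.0119 0.0133] cur 57.2 w 0.999 SHIFT [-0.0006 -0.0021 -0.0017] ROT [-0.1 -0.1  0. ] q7 1.09
```

View pics/a5.png

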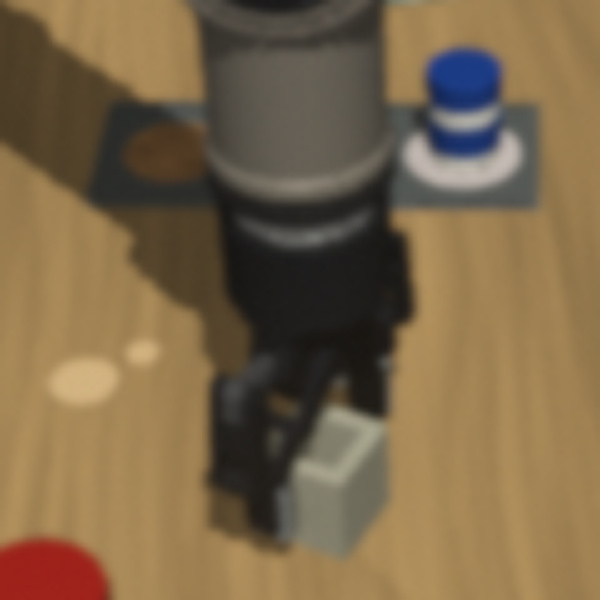

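The crop shows the blue jar on the grey tray's white disc at (463,130), and the pot between the fingers at (340,480). Closing.

Request:
arm_command(commands=[0, -0.001, 0, 0, 0, 0, 1, 0, -0.001, 0, 0, 0, 0, 0, 0, -0.001, 0, 0, 0, 0, 0, 0, -0.001, 0, 0, 0, 0, 0, 0, -0.001, 0, 0, 0, 0, 0, 0, -0.001, 0, 0, 0, 0, 0, 0, -0.001, 0, 0, 0, 0, 0, 0, -0.001, 0, 0, 0, 0, 0])

```text
t: 24.15
eef_pos: [0.4519, 0.0108, 0.0149]
tool_rot: [0.0, 0.282, 0.959, 0.0]
contact_force: [-1.8, 0.7, 7.7]
gripper_width: 0.53
grasp_force: 40.5
```

```bash
python3 -c "
from h import *
go(.4596,.3083,.14,83.5)"
```

```text
t24.1 pos [0.4519 0.0108 0.0149] cur 57.2 w 0.53 SHIFT [ 0.1547  0.2543 -0.125 ] ROT [  0.    0.  -26.3] q7 1.1
```

Request:
arm_command(commands=[0, 0, -0.045, 0, 0, 0, 0, 0, 0, -0.085, 0, 0, 0, 0, 0, 0, -0.125, 0, 0, 0, 0, 0.022, 0.036, -0.125, 0, 0, -5, 0, 0.044, 0.072, -0.125, 0, 0, -10, 0, 0.067, 0.11, -0.125, 0, 0, -15, 0, 0.09, 0.148, -0.125, 0, 0, -20, 0, 0.112, 0.185, -0.125, 0, 0, -26.3, 0])

```text
t: 24.95
eef_pos: [0.4571, 0.2287, 0.1394]
tool_rot: [0.0, 0.055, 0.999, 0.0]
contact_force: [0.6, -0.1, -2.2]
gripper_width: 0.533
grasp_force: 42.1
```

Run:
```python
from h import *
go(.4596,.3083,.14,83.5)
```

```text
t24.9 pos [0.4571 0.2287 0.1394] cur 83.7 w 0.533 SHIFT [ 0.0062  0.0794 -0.0006] ROT [0.  0.  0.2] q7 0.96
```

Run:
```python
from h import *
c=read_camera("top");i=cv2.imread("pics/top0.png");h=cv2.cvtColor(i,cv2.COLOR_BGR2HSV)
L,R=[],[]
for r in range(188,282):
    s=h[r,140:245,1].astype(int);k=np.where(s<75)[0]+140
    if len(k)>10: L.append(w(c,k[0]-.5,r,.006));R.append(w(c,k[-1]+.5,r,.006))
for n,A in(("L",L),("R",R)):
    v=cv2.fitLine(np.array(A,np.float32),cv2.DIST_HUBER,0,.001,.001).ravel();print(n,len(A),np.degrees(np.arctan2(v[1],v[0])).round(2),v[2:])
```

```text
L 94 -6.65 [0.45217896 0.3593329 ]
R 94 -6.71 [0.45719332 0.25787827]
```

Request:
arm_command(commands=[0.003, 0.04, 0, 0, 0, 0, 0, 0.006, 0.075, 0, 0, 0, 0, 0, 0.006, 0.079, 0, 0, 0, 0, 0, 0.006, 0.079, 0, 0, 0, 0, 0, 0.006, 0.079, 0.04, 0, 0, 0, 0, 0.006, 0.079, 0.08, 0, 0, 0, 0, 0.006, 0.079, 0.1, 0, 0, 0, 0, 0.006, 0.079, 0.108, 0, 0, 0, 0])

```text
t: 25.8
eef_pos: [0.4594, 0.303, 0.0291]
tool_rot: [-0.001, 0.058, 0.998, -0.002]
contact_force: [0.5, 0.7, -0.4]
gripper_width: 0.532
grasp_force: 42.0
```

Run:
```python
from h import *
go(.4596,.3083,.02,83.5)
```

```text
t25.8 pos [0.4594 0.303  0.0291] cur 83.4 w 0.532 SHIFT [0.0004 0.0053 0.0091] ROT [-0.2 -0.2 -0.1] q7 0.87
```

The tray edges give 83.3°, which agrees.

Request:
arm_command(commands=[0, 0.002, 0.005, 0, 0, 0, 0, 0, 0.003, 0.009, 0, 0, 0, 0, 0, 0.003, 0.0095, 0, 0, 0, 0, 0, 0.003, 0.0095, 0, 0, 0, 0])

```text
t: 26.2
eef_pos: [0.4614, 0.3093, 0.0225]
tool_rot: [0.001, 0.057, 0.998, 0.0]
contact_force: [0.1, 0.1, -1.0]
gripper_width: 0.532
grasp_force: 42.0
```

Run:
```python
from h import *
go(.4596,.3083,.019,83.3);print(get_obs()['contact_force'])
```

```text
t26.2 pos [0.4614 0.3093 0.0225] cur 83.5 w 0.532 SHIFT [ 0.0017 -0.0012  0.0035] ROT [0.1 0.1 0.2] q7 0.87
[ 0.1221665   0.07198748 -0.9509922 ]
```

Request:
arm_command(commands=[0.001, -0.001, 0.0035, 0, 0, 0.2, 0, 0.001, -0.001, 0.0035, 0, 0, 0.2, 0, 0.001, -0.001, 0.0035, 0, 0, 0.2, 0.7, 0.001, -0.001, 0.0035, 0, 0, 0.2, 1, 0.001, -0.001, 0.0035, 0, 0, 0.2, 1, 0.001, -0.001, 0.0035, 0, 0, 0.2, 1, 0.001, -0.001, 0.0035, 0, 0, 0.2, 1, 0.001, -0.001, -0.035, 0, 0, 0.2, 1])

```text
t: 27.0
eef_pos: [0.4568, 0.306, 0.0531]
tool_rot: [-0.003, 0.058, 0.998, -0.003]
contact_force: [0.2, 1.1, 0.8]
gripper_width: 1.003
grasp_force: 0.0
```

Request:
arm_command(commands=[0, 0, -0.05, 0, 0, 0, 1, 0, 0, -0.1, 0, 0, 0, 1, 0, 0, -0.15, 0, 0, 0, 1, 0, 0.05, -0.17, 0, 0, 0, 1, 0, 0.1, -0.17, 0, 0, 0, 1, 0, 0.15, -0.17, 0, 0, 0, 1, 0, 0.2, -0.17, 0, 0, 0, 1, 0, 0.25, -0.17, 0, 0, 0, 1])

```text
t: 27.8
eef_pos: [0.4884, 0.5546, 0.2266]
tool_rot: [-0.0, 0.059, 0.998, -0.0]
contact_force: [-0.5, 0.2, 0.9]
gripper_width: 1.001
grasp_force: 0.0
```

Run:
```python
from h import *
o=get_obs();print(o["eef_pos"],o["t"])
c=read_camera("top");d=read_camera("side")
crop(c,150,120,490,320,2.3,"pics/f1.png")
a=cv2.resize(c["img"][170:295,155:235],None,fx=4.4,fy=4.4,interpolation=cv2.INTER_CUBIC);b=cv2.resize(d["img"][115:205,240:350],(400,327),interpolation=cv2.INTER_CUBIC)
e=np.zeros((550,760,3),np.uint8);e[:,:352]=a[:550];e[:327,355:755]=b;cv2.imwrite("pics/f2.png",e[:,:,::-1])
```

```text
[0.48840849 0.55464136 0.22658039] 27.8
```

View pics/f1.png

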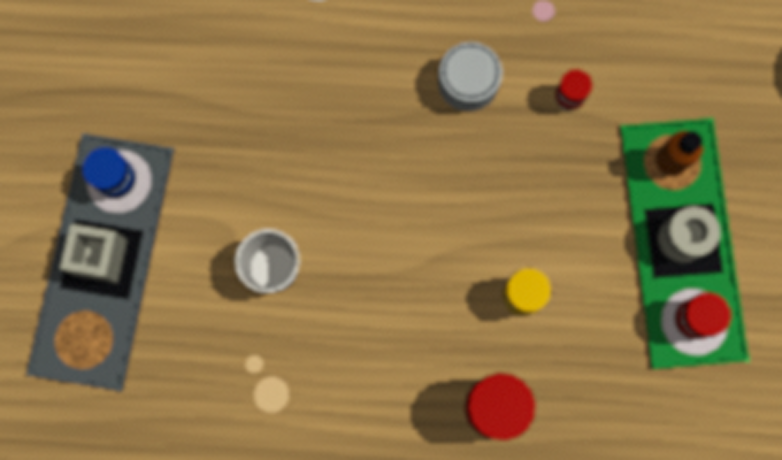

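View pics/f2.png

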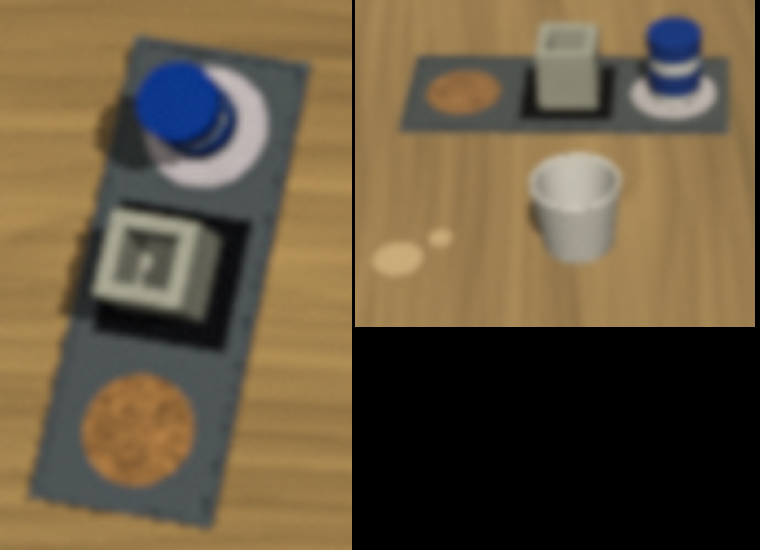

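Both crops show every item upright on its mark, including the blue jar at (185,105) and the pot at (150,265). I'll measure the pot's yaw and placing offsets numerically.

Run:
```python
from h import *
c=read_camera("top");im=c["img"]
x0,y0,x1,y1=168,205,220,255;s=8
g=cv2.resize(im[y0:y1,x0:x1],None,fx=s,fy=s,interpolation=cv2.INTER_CUBIC);h=cv2.cvtColor(g,cv2.COLOR_RGB2HSV)
def back(p,z): return w(c,x0+(p[0]+.5)/s-.5,y0+(p[1]+.5)/s-.5,z)
for n,m,z in(("pot",(h[...,2]>t)&(h[...,1]<70),.054) for t in(135,150,160)):
    m=m.astype(np.uint8)*255
    k=max(cv2.findContours(m,cv2.RETR_EXTERNAL,cv2.CHAIN_APPROX_NONE)[0],key=cv2.contourArea)
    W=np.array([back(p,z) for p in k[:,0]],np.float32)*1000
    (cx,cy),wh,a=cv2.minAreaRect(W);print(n,round(cx,1),round(cy,1),np.round(wh,1),"yaw",round(a%90,1))
    hull=cv2.convexHull(k);q=cv2.approxPolyDP(hull,.06*cv2.arcLength(hull,True),True)[:,0]
    P=np.array([back(p,z) for p in q]);print(len(q),[round(float(np.degrees(np.arctan2(*(P[(i+1)%len(P)]-P[i])[::-1])))%90,1) for i in range(len(P))],q.tolist())
crop(c,172,208,216,254,12,"pics/pot.png")
```

```text
pot 461.2 309.3 [46.1 44.7] yaw 83.0
4 [83.3, 82.7, 82.5, 84.2] [[102, 108], [252, 133], [219, 275], [72, 248]]
pot 461.2 309.4 [43.9 43.3] yaw 83.3
4 [82.8, 83.1, 84.0, 84.2] [[107, 109], [249, 134], [218, 271], [77, 249]]
pot 461.5 309.3 [42.1 41.4] yaw 82.9
4 [83.0, 84.4, 82.6, 82.5] [[110, 111], [243, 134], [216, 267], [78, 242]]
```

View pics/pot.png

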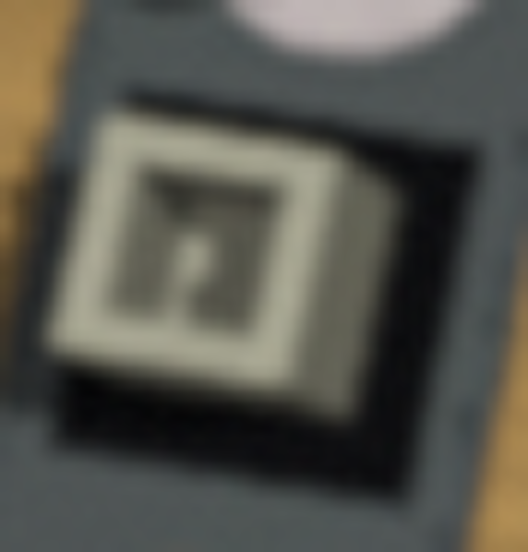

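The pot's yaw is about 83.2° against the tray's 83.3°, and it sits within 2 mm of its mark's centre. The crop shows it aligned with the black square. The robot is clear, so I'm handing in.

```bash
python3 -c "
from station import *
print(hand_in())"
```

```text
the job is handed in; nothing more can be done
None
```

Both kits are made up on their marks and the job is handed in at about 28 s of robot time; the yellow jar, white cup and tin were left alone, and the grey tray's cork disc is empty.

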